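# Latch the sieve drawer shut

### The arm

A 7-joint arm with a two-finger parallel gripper is mounted at the origin on a cart in front of the work surface, level with it; the furniture and walls round the work are solid. World frame = base frame: x ahead of the robot, y to its left, z up, the work surface at z = 0. Lengths are in m, angles in degrees, forces in N, time in s.
With the tool pointing down it reaches from about 0.4 to 0.85 m from the base axis. Payload 10.4 kg.
Tool frame: the origin (TCP) lies midway between the tips of the shut fingers; the grasp point (between the pads) lies 19 mm behind it; x points along the fingers, z is the direction in which the jaws open and shut, and the axes are right-handed (so a half turn about x gives the same grasp; the last joint's range is limited). The gripper opens to 85 mm and grips with 20 to 120 N. Pads are 22 mm wide; open, the fingers measure 114 mm over their backs; the gripper's body (76 mm by 85 mm) begins 54 mm behind the grasp point. The pads swing forward as they close: fully open they stand 13 mm farther back than shut.
Start: joints at [-73.717, 19.034, -3.707, 83.658, 1.238, 77.344, -5.071], TCP at [0.189, 0.596, 0.231] pointing down, gripper open.
Joint ranges: [-148.97, 148.97], [-28.65, 121.19], [-84.17, 76.75], [9.2, 138.47], [-72.65, 252.65], [3.7, 117.97], [-149.18, 149.18]. Speed limits (degrees/s): [127.2, 127.2, 159.86, 159.86, 180, 180, 180].

### API

Orientations are given as a 3x3 rotation matrix whose columns are the frame's x, y, z axes.
In Python, from plant import robot gives the robot as it stands. Calls block until the motion is done:
- robot.move_pose(position, orientation): joint-space move of the TCP to a pose.
- robot.line_to(position, speed=0.15, rot=None, threshold=None): straight line of the TCP; rot=None keeps the orientation; speed is the mean speed in m/s. With threshold (N) it stops when the force on the tool has changed by that much, and returns True; else False.
- robot.set_joints(angles): joint-space move.
- robot.move_gripper(opening, force=None): opening from 0.0 (shut) to 1.0 (fully open); force is the grip in N (None keeps the last); returns when the fingers have stopped.
- robot.pause(seconds).
- robot.solve_ik(position, orientation): joint angles nearest the present ones, or None.
- robot.snapshot(name): name is "side" or "top"; returns a dict with "img" (420x560x3 uint8, red, green, blue), "range_z" (420x560 float32, m along the optical axis (not along the pixel's ray), 0 where there is no reading), "camera_matrix" (3x3 intrinsics, pixels), "distortion" ([k1, k2, p1, p2, k3] as OpenCV has them; the pictures are not rectified), "origin" and "orientation" of the camera in the world. Camera axes: x right, y down, z forward; pixel columns grow to the right and rows downward; lengths in m; the calibration is good to about 2 mm. A picture is of the moment at which its call begins.
A pose or a line that the arm cannot do raises robot.MotionError and nothing moves.
- robot.hand_in(): hands the job in, once; it reports no verdict.
Readings, each from a call of its own:
- robot.current_t(): time.
- robot.current_joints(): joint angles.
- robot.current_joint_velocities(): joint speeds.
- robot.current_effort(): joint torques, N m.
- robot.current_tcp_pos(): TCP position.
- robot.current_tcp_rot(): TCP orientation.
- robot.current_force(): force on the tool from outside, world axes, zero at the start.
- robot.current_wrist_torque(): the same for the moment, N m.
- robot.current_grip_width(): opening from 0.0 (shut) to 1.0 (fully open).
Only numpy, scipy, OpenCV 4.12 (cv2) and the standard library are available. Lean on these libraries where they do the work, as an engineer would, in place of code of your own. Each camera call takes 0.05 s, during which the arm holds its last target.

### The job

The drawer of the small sieve housing stands open. Push the drawer fully home, then throw the draw latch's wire loop over so that its crossbar drops in front of the keeper hook on top of the drawer front, and then press the latch lever over until it snaps flat and clamps the drawer. Leave the other things on the bench where they are.

Things in the scene. Friction and masses are not known exactly. Their poses are not given: they have to be found in the camera images.
- housing: Fixed aluminium sieve housing, a box 130 mm deep (x), 124 mm wide (y), 112 mm high, screwed to the bench. Origin: centre of its underside, on the bench. Its own -x axis points out of the drawer side (roughly to the robot), +x to its back, z up. The draw latch stands in the middle of its flat top.
- drawer (a joint): Sliding drawer: m pulled out along the housing's -x; 0 = fully home. Stiff to slide (about 2.5 N), stays where it is left. Its front is a solid block 124 mm wide, 118 mm high and 32 mm thick, its level top 122 mm above the bench; when home its outer face is 99 mm in front of the housing's origin.
- front_center (a point): Centre of the outer face of the drawer front, 63 mm above the bench; moves with the drawer.
- keeper (a point): On the drawer: where the crossbar's middle must lie, 4 mm above the top of the drawer front (126 mm above the bench), against the outer (housing -x) side of the keeper: a dark steel hook plate 30 mm wide (y), 4 mm thick, rising 14 mm and leaning slightly outward. 23 mm of level drawer-front top lies outward of this point.
- lever_hinge (a point): On the housing: middle of the lever's pivot axis (parallel to the housing's y), 126 mm above the bench and 14 mm above the housing's top, 13 mm on the -x side of the housing's origin.
- latch_lever (a joint): Latch lever angle, rad: 0 = upright, positive = tipped to the housing's back (+x), 1.57 = flat, latched (end stop); goes back to -0.45. Stays where left (friction 0.05 Nm). With the crossbar hooked it meets spring resistance (about 3 N at the handle end) from about 0.6, goes over centre at about 1.2 and then snaps on to 1.57 by itself; let go before that, it springs back.
- handle_end (a point): Middle of the 10 mm thick rolled end of the lever handle, 63 mm from the pivot (handle 68 mm long from its pivot). The handle is flat steel, 28 mm wide (y) and 5 mm thick. The loop is hinged on the lever at a point that, with the lever upright, lies 24 mm above the lever's pivot and 10 mm toward the housing's +x.
- latch_loop (a joint): Angle of the wire loop relative to the lever, rad: 0 = pointing along the handle, positive = leaning toward the housing's back, stop at 0.45; negative = thrown over to the drawer front. It swings freely and falls to the side it leans to; at the start it leans back against its stop. The handle passes through it. Lean from vertical = latch_lever + latch_loop.
- latch_bar (a joint): Spring stretch of the loop, m: 0 = slack; about 0.0026 when clamped (8 N per mm).
- bar_center (a point): Middle of the loop's crossbar, a round dark steel bar 8 mm thick and 54 mm long, parallel to the housing's y, carried by two arms 46 mm apart; 84 mm from the loop's hinge when slack.
- tri_clamp: Loose steel ring clamp, 68 x 98 x 14 mm, bystander to the right; origin under its centre.
- gasket_ring: Loose flat rubber ring, 92 mm across, 8 mm thick, bystander to the right; origin under its centre.
- sachet_1: Loose flat sachet 105 x 75 x 20 mm, bystander to the left; origin under its centre.
- sachet_2: Loose flat sachet 105 x 75 x 20 mm, bystander farther left; origin under its centre.

How it is judged:
By the outcome, as a careful person would: the job done as asked, in the order asked, and still so for the second after the job is handed in, with the robot touching nothing.
It also fails if it takes over 45 s, if anything falls off the work surface, if the arm or the gripper's body presses on something with over 40 N, if the wrist force passes 120 N, or if a joint passes its speed limit or range.

## Working session

There is one attempt and no reset: what is moved stays moved. The work goes in short steps, each a Python script; the robot and the scene stay as the last script left them, time stands still between calls to the robot, and variables do not carry over. Pictures are saved under pics/ and viewed, and the job is handed in when it is done.

```bash
ls; mkdir -p pics; python3 - <<'E'
from plant import robot
import cv2,numpy as np
print(robot.current_t())
for n in("side","top"):
    s=robot.snapshot(n); cv2.imwrite(f"pics/{n}0.png",s["img"][:,:,::-1])
    np.savez(f"{n}0.npz",**s)
    print(n,s["camera_matrix"],s["distortion"],s["origin"],s["orientation"],(s["range_z"]>0).mean())
E
```

```text
pics
0.0
side [[462.5447565    0.         284.44458515]
 [  0.         462.5447565  214.03441703]
 [  0.           0.           1.        ]] [0.04216772 0.         0.         0.         0.        ] [-0.33322672  0.59271587  1.17037904] [[-0.40792911 -0.65959783  0.631288  ]
 [-0.91279079  0.309907   -0.26602748]
 [-0.02016942 -0.68475423 -0.72849492]] 0.9958928571428571
top [[515.79813861   0.         287.54025305]
 [  0.         515.79813861 216.84955124]
 [  0.           0.           1.        ]] [0.05670859 0.         0.         0.         0.        ] [0.461552   0.1990708  1.41918856] [[-1.57049275e-02 -9.97079148e-01  7.47430803e-02]
 [-9.99876053e-01  1.57440504e-02 -6.57802104e-05]
 [-1.11117074e-03 -7.47348491e-02 -9.97202822e-01]] 0.9959438775510204
```

View pics/side0.png

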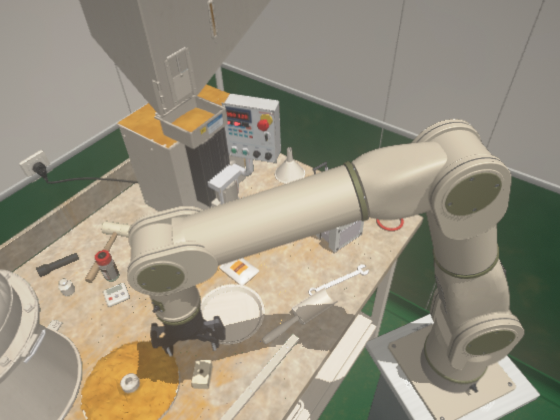

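View pics/top0.png

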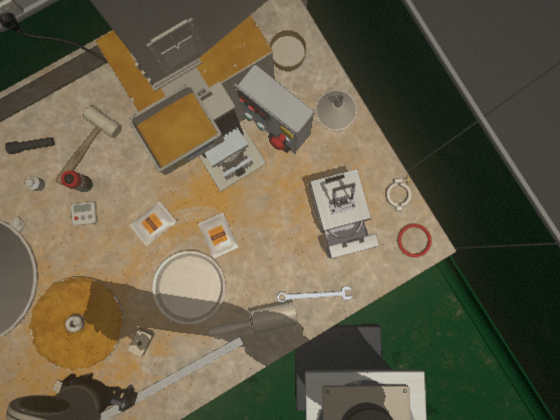

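The top view shows the housing at about (340,205) with the drawer out toward the bottom (350,243). The clamp is at (398,193), the gasket at (414,240) and the sachets at (218,235) and (153,222). The arm hides the housing in the side view.

```bash
cat > h.py <<'E'
import cv2,numpy as np
def cloud(s):
    h,w=s["range_z"].shape
    u,v=np.meshgrid(np.arange(w),np.arange(h))
    p=cv2.undistortPoints(np.stack([u,v],-1).reshape(-1,1,2).astype(float),s["camera_matrix"],s["distortion"]).reshape(h,w,2)
    z=s["range_z"][...,None].astype(float)
    c=np.concatenate([p*z,z],-1)
    return c@np.array(s["orientation"]).T+s["origin"]
def ray(s,u,v,z):
    p=cv2.undistortPoints(np.array([[[u,v]]],float),s["camera_matrix"],s["distortion"]).ravel()
    d=np.array(s["orientation"])@np.array([p[0],p[1],1]); o=np.array(s["origin"])
    return o+d*(z-o[2])/d[2]
def crop(s,u0,u1,v0,v1,k,name):
    cv2.imwrite(name,cv2.resize(s["img"][v0:v1,u0:u1,::-1],None,fx=k,fy=k,interpolation=cv2.INTER_CUBIC))
E
python3 - <<'E'
from h import *
s=dict(np.load("top0.npz")); crop(s,290,440,150,270,5,"pics/top0c.png")
P=cloud(s)
for v in range(165,262,4): print(v,' '.join("%4d"%(1000*P[v,u,2]) for u in range(300,390,4)))
print(P[205,340],P[243,350])
E
```

```text
165    5    1    3   -1    0   -1    0    0    0    0   -6   -3    0    0    2   -1   -1    0    0    0    1    1   -3
169    0    1   -5   -1    0   -2   -1   -5    0    5    4    0   -2   -2  112   -1    0    4    4   -2   -2   -5   -1
173    0    0    2    0   -2   -3   -1    3    2   -1  110  114  111  112  113    0   -8    3   -1    2    0    4   -1
177    3    0   -4    0   -3    1  109  115  118  118  119  117  114  115  112    1    0    1    1    3    0   -4   -1
181    0   -1    1  112  112  116  115  112  116  117  116  117  112  109  112  109   -3    3    0    2    6   -6    1
185   -4    2    0  110  115  111  113  107  110  112  112  237  235  237  114  110    0   -1    0 1419    0    3    0
189   -3    5   -6  103  109  112  114  111  232  234  232  110  117  216  112  109   -2   -2   -4   -2    4    0   14
193   -4    1    0   78  112  115  117  113  214  113  117  109  113  188  116  112    1    2    0    2   -1    1   14
197   -1    1    2   37  112  112  105  112  111  107  109  117  114  164  108  115  113    0   -1   -5   -2    0   17
201   -2   -1    5    1  110 
[... 1244 characters left out ...]
  119  122  121  120    2   -2   -1
245   -2   -7    0    6   10    4    5   42  118  121  121  124  123  119  123  116  123  121  124  121    3    0    2
249   -5    1   -1   -1    0    3    0   96  120  124  122  124  125  120  121  118   95    2    0    4    0   -4   -2
253   -4    0    3   -3    3   -1    6   61  121  118  125  119  110    0   -1    4   -2   -2    0    1    2    3    0
257    2   -2   -3   -2   -4    7    2   11  120  111   -4    6    0    0    0    1   -3    5    2   -1    0    3   -3
261   -2   -1    3   -1   -2    4    4    0    5    2    2    1   -1   -2    0   -3   -2   -2    0   -5    2    0    3
[0.58040565 0.07276802 0.18707544] [0.49037603 0.04395703 0.12758491]
```

View pics/top0c.png

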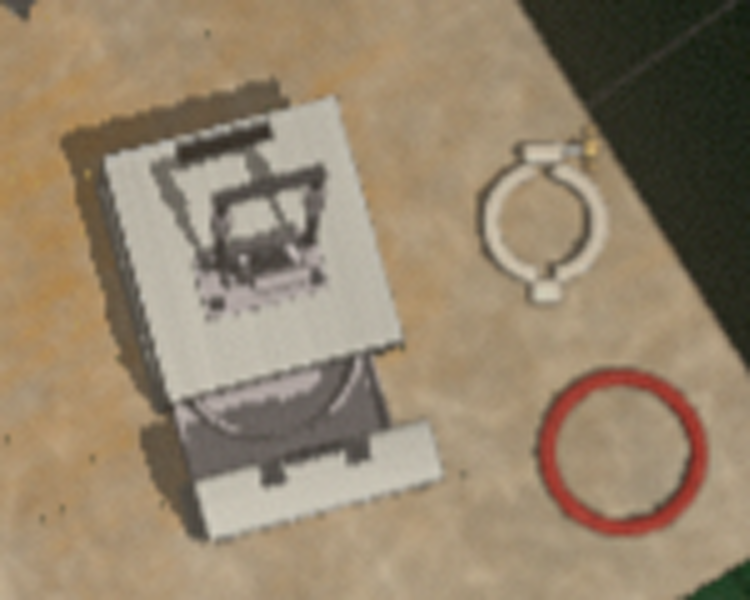

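```bash
cat > meas.py <<'E'
from h import *
def meas(s):
    P=cloud(s); x,y,z=P[...,0],P[...,1],P[...,2]
    reg=(x>.38)&(x<.72)&(y>-.06)&(y<.16)
    m=(reg&(z>.085)).astype(np.uint8)
    m=cv2.morphologyEx(m,cv2.MORPH_OPEN,np.ones((3,3),np.uint8))
    n,l,st,c=cv2.connectedComponentsWithStats(m)
    out=[]
    for i in range(1,n):
        if st[i,4]<150: continue
        zz=np.median(z[l==i])
        cs,_=cv2.findContours((l==i).astype(np.uint8),0,2)
        cc=max(cs,key=cv2.contourArea).reshape(-1,2)
        Q=np.array([ray(s,u,v,zz)[:2] for u,v in cc])
        r=cv2.minAreaRect((Q*1000).astype(np.float32))
        out.append((st[i,4],zz,r)); print(st[i],round(zz,4),r, cv2.boxPoints(r).round().tolist())
    b=(reg&(z>.13))
    return out,P,b
if __name__=="__main__":
    s=dict(np.load("top0.npz")); o,P,b=meas(s)
    q=P[b]; 
    hs=s["img"][b]
    for lo,hi in((.13,.15),(.15,.17),(.17,.185),(.185,.2),(.2,.22),(.22,.228),(.228,.26)):
        k=(q[:,2]>lo)&(q[:,2]<hi); print(lo,k.sum(),q[k].mean(0).round(4),q[k].min(0).round(3),q[k].max(0).round(3))
E
python3 meas.py
```

```text
[ 310  170   60   61 2541] 0.1132 ((601.5487060546875, 66.62290954589844), (131.61837768554688, 127.63594055175781), 14.056747436523438) [[522.0, 113.0], [553.0, -11.0], [681.0, 21.0], [650.0, 145.0]]
[328 234  50  24 648] 0.1223 ((484.5237731933594, 36.44175720214844), (33.257423400878906, 125.48695373535156), 14.801861763000488) [[452.0, 93.0], [484.0, -28.0], [517.0, -20.0], [485.0, 101.0]]
0.13 47 [0.5372 0.0471 0.1367] [ 0.493 -0.003  0.13 ] [0.601 0.088 0.15 ]
0.15 67 [0.5939 0.0635 0.1562] [0.581 0.039 0.15 ] [0.604 0.087 0.166]
0.17 12 [0.602  0.0613 0.1778] [0.594 0.04  0.172] [0.61  0.089 0.185]
0.185 58 [0.5839 0.0603 0.1921] [0.573 0.041 0.186] [0.611 0.092 0.2  ]
0.2 35 [0.6094 0.0682 0.2115] [0.6   0.04  0.202] [0.619 0.094 0.219]
0.22 8 [0.6136 0.0675 0.2237] [0.608 0.043 0.221] [0.621 0.092 0.228]
0.228 83 [0.6185 0.0686 0.2353] [0.609 0.042 0.23 ] [0.629 0.095 0.24 ]
```

The depth and mask measurements give a housing yaw of about 14.2° and a centre near (0.601, 0.066). The drawer is about 38 mm out and the lever is near upright, around -0.15. I'll raise the arm, clear the side view and cross-check there.

```bash
cat >> h.py <<'E'
psi=np.deg2rad(14.2); C=np.array([.6015,.0656])
ex=np.array([np.cos(psi),np.sin(psi)]); ey=np.array([-ex[1],ex[0]])
def W(x,y,z): return np.array([*(C+x*ex+y*ey),z])
def H(p): d=np.asarray(p)[:2]-C; return d@ex,d@ey,p[2]
def rot(sgn=1):
    z=sgn*np.array([*ey,0]); x=np.array([0,0,-1.]); return np.stack([x,np.cross(z,x),z],1)
E
python3 - <<'E'
from plant import robot
from h import *
R=robot.current_tcp_rot(); print(np.round(R,2))
p=robot.current_tcp_pos()
for sg in(1,-1): print(sg,robot.solve_ik(W(-.2,0,.30),rot(sg)))
robot.line_to([p[0],p[1],.42],speed=.25)
print(robot.current_t())
for n in("side","top"):
    s=robot.snapshot(n); np.savez(f"{n}1.npz",**s); crop(s,0,560,0,420,1,f"pics/{n}1.png")
E
```

```text
[[-0.   -0.95  0.3 ]
 [-0.    0.3   0.95]
 [-1.   -0.   -0.  ]]
1 [-47.00401199 -15.52347346  31.78265598 108.48943655   8.13661186
  84.84776994  87.29778398]
-1 [-46.43728368 -15.39013814  31.34825108 108.47204551   7.96887842
  84.80711771 -92.53663291]
1.0083
```

View pics/side1.png

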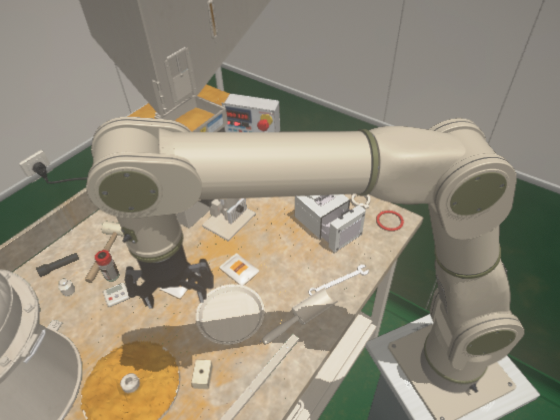

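```bash
python3 - <<'E'
from plant import robot
from h import *
print(robot.current_joints(), robot.current_tcp_pos())
a=dict(np.load("top0.npz"))
P=cloud(a); r=np.hypot(P[...,0],P[...,1]); az=np.degrees(np.arctan2(P[...,1],P[...,0]))
for lo,hi in((0,15),(15,30),(30,45),(45,60)):
  for rr in((.3,.5),(.5,.6),(.6,.7),(.7,.8)):
    k=(az>lo)&(az<hi)&(r>rr[0])&(r<rr[1])&(P[...,2]<1); print(lo,rr,P[k][:,2].max().round(3) if k.any() else None)
s=dict(np.load("side1.npz")); crop(s,285,375,175,265,6,"pics/side1c.png")
Q=cloud(s); 
k=(Q[...,2]>.115)&(Q[...,2]<.128)&(Q[...,0]>.4)&(Q[...,0]<.54)&(Q[...,1]>-.06)&(Q[...,1]<.13)
print(k.sum()); hh=np.array([H(p) for p in Q[k]]); print(np.percentile(hh,[2,10,50,90,98],axis=0).round(4))
E
```

```text
[-74.55995672  18.22858952  -2.94290202  62.7155191    0.92997594
  99.24140447  -4.78543971] [0.18854385 0.59514403 0.41810124]
0 (0.3, 0.5) 0.139
0 (0.5, 0.6) 0.199
0 (0.6, 0.7) 0.24
0 (0.7, 0.8) 0.418
15 (0.3, 0.5) 0.033
15 (0.5, 0.6) 0.012
15 (0.6, 0.7) 0.011
15 (0.7, 0.8) 0.477
30 (0.3, 0.5) 0.036
30 (0.5, 0.6) 0.024
30 (0.6, 0.7) 0.026
30 (0.7, 0.8) 0.477
45 (0.3, 0.5) 0.037
45 (0.5, 0.6) 0.022
45 (0.6, 0.7) 0.023
45 (0.7, 0.8) 0.027
344
[[-0.1383 -0.0564  0.1158]
 [-0.136  -0.0452  0.1179]
 [-0.1228  0.0063  0.1217]
 [-0.1093  0.0551  0.1248]
 [-0.1038  0.0635  0.1268]]
```

View pics/side1c.png

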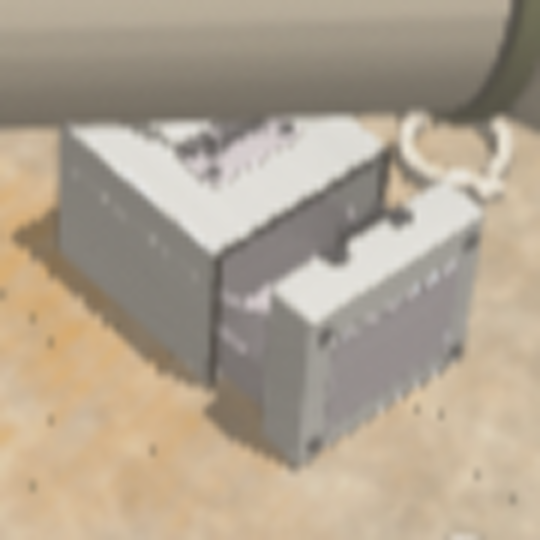

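The side view agrees: drawer-front top corner at about (337,229), level top at z≈0.122, outer face at about -138 mm in the housing frame. Next is the approach in front of the drawer.

```bash
python3 - <<'E'
from plant import robot
from h import *
robot.line_to(W(-.20,0,.35),speed=.35,rot=rot(1))
print(robot.current_t(),robot.current_joints(),robot.current_tcp_pos(),W(-.2,0,.35))
robot.move_gripper(0.0)
s=robot.snapshot("side");crop(s,140,540,60,360,2,"pics/side2.png")
print(robot.current_t())
E
```

```text
3.0417 [-49.44993255 -16.48367938  32.47459884 103.03644217   8.75873913
  90.97141473  86.36195007] [0.40731645 0.01735994 0.34994785] [0.40761093 0.01653852 0.35      ]
3.8583
```

View pics/side2.png

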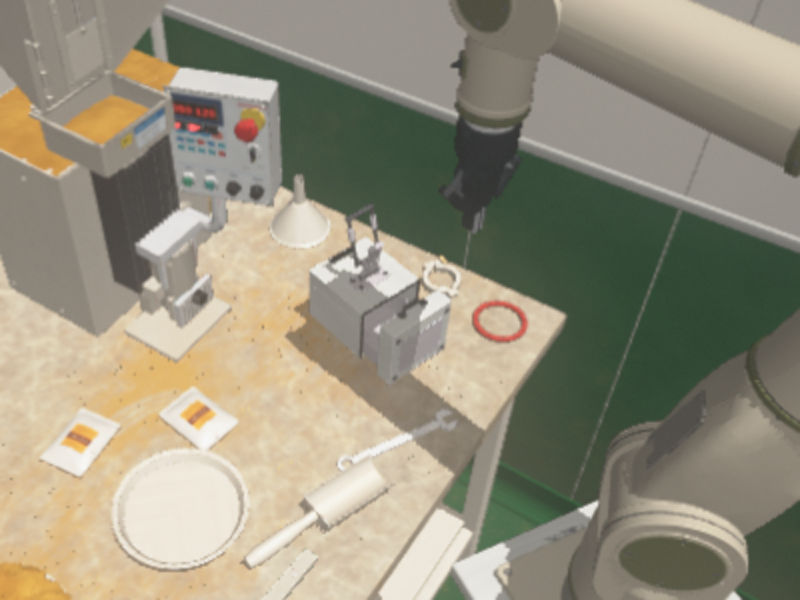

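The side view now shows the housing clearly, with the loop leaning back at about (365,215) and the gripper shut at (472,225). Pushing the drawer.

```bash
python3 - <<'E'
from plant import robot
from h import *
robot.line_to(W(-.175,0,.35),speed=.2)
robot.line_to(W(-.175,0,.083),speed=.2)
print(robot.current_t(),robot.current_force())
r=robot.line_to(W(-.100,0,.083),speed=.05,threshold=14)
print(r,robot.current_t(),H(robot.current_tcp_pos()),robot.current_force())
s=robot.snapshot("side");crop(s,280,400,160,260,6,"pics/side3.png"); np.savez("side3.npz",**s)
s=robot.snapshot("top");crop(s,280,430,150,270,5,"pics/top3.png"); np.savez("top3.npz",**s)
E
```

```text
5.6167 [-0.44601725 -0.09373523  0.1247506 ]
True 6.8167 (np.float64(-0.1100152737384159), np.float64(2.2450290439760264e-06), np.float64(0.08204925030075132)) [-1.07234613  0.61491545  0.39085035]
```

View pics/side3.png

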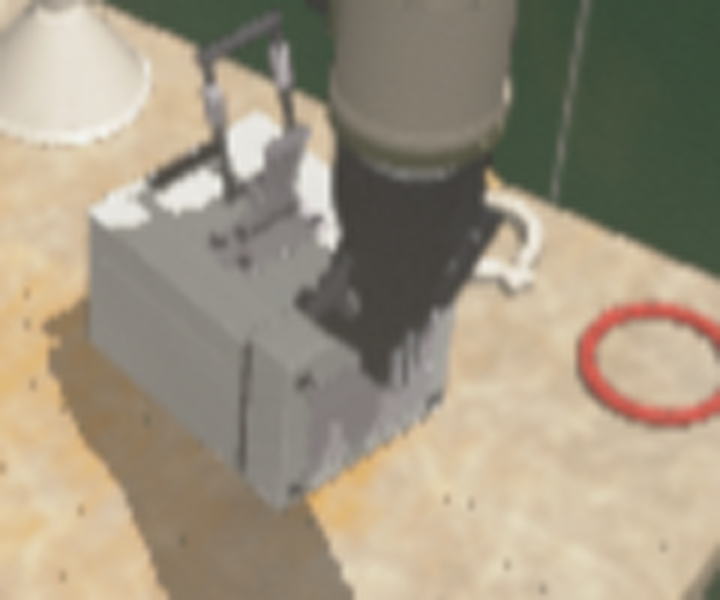

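View pics/top3.png

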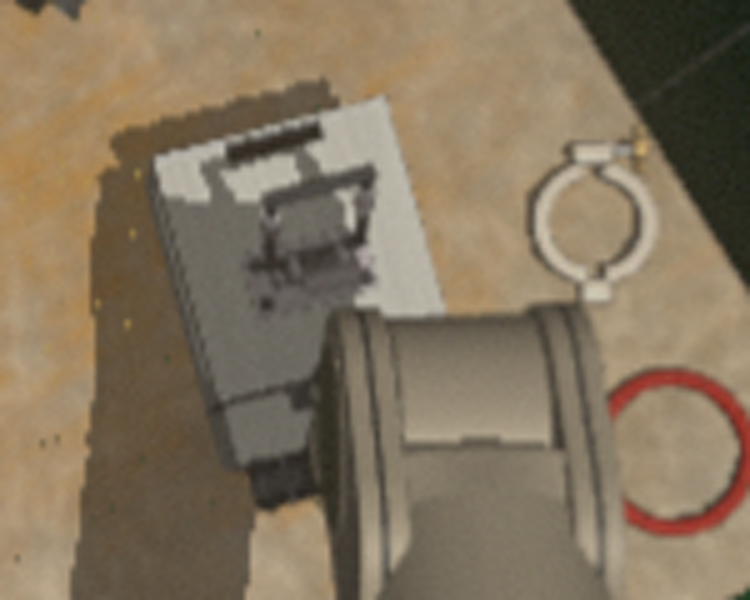

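The drawer front sits flush: the seam is closed at crop (245,410), and the push stopped with the finger at -110 mm, which matches home. I'll confirm with one more press, then swing the loop from behind.

```bash
python3 - <<'E'
from plant import robot
from h import *
robot.line_to(W(-.113,0,.083),speed=.1)
r=robot.line_to(W(-.100,0,.083),speed=.03,threshold=20)
print(r,robot.current_t(),H(robot.current_tcp_pos()),robot.current_force())
robot.line_to(W(-.165,0,.083),speed=.15)
robot.line_to(W(-.165,0,.33),speed=.3)
robot.line_to(W(.058,0,.33),speed=.3)
robot.line_to(W(.058,0,.222),speed=.15)
s=robot.snapshot("side");crop(s,260,410,130,250,5,"pics/side4.png"); np.savez("side4.npz",**s)
print(robot.current_t(),robot.current_joints())
E
```

```text
True 7.475 (np.float64(-0.10906513323912964), np.float64(-3.087164982744691e-05), np.float64(0.08295460285942671)) [-5.2507666  -0.41939095 12.46352424]
10.8167 [-39.55968904  28.61168048  41.56297629  79.33453857 -18.79201459
  79.52028914 106.2091237 ]
```

View pics/side4.png

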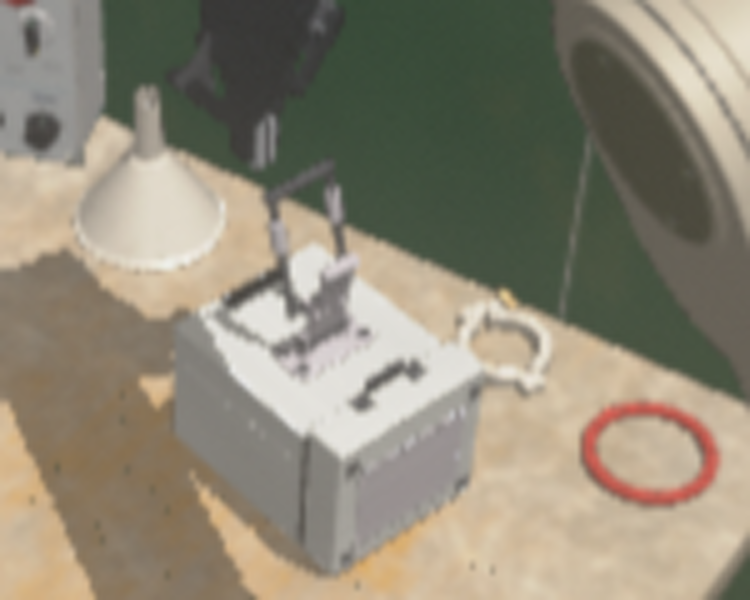

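The drawer is home, with the bar at side pixel (320,166) and the fingers behind it. I'll triangulate the bar and then throw the loop.

```bash
python3 - <<'E'
from plant import robot
from h import *
a=dict(np.load("top0.npz"));b=dict(np.load("side4.npz"))
def tri(a,pa,b,pb):
    P=[];uv=[]
    for s,p in((a,pa),(b,pb)):
        R=np.array(s["orientation"]).T; P.append(np.c_[R,-R@s["origin"]])
        uv.append(cv2.undistortPoints(np.array([[p]],float),s["camera_matrix"],s["distortion"]).reshape(2,1))
    X=cv2.triangulatePoints(P[0],P[1],uv[0],uv[1]).ravel(); return X[:3]/X[3]
print("bar",H(tri(a,(344.2,186.6),b,(320,166.2))))
robot.line_to(W(-.012,0,.222),speed=.08)
print(robot.current_t(),robot.current_force())
robot.pause(.3)
s=robot.snapshot("side");crop(s,260,410,130,250,5,"pics/side5.png"); np.savez("side5.npz",**s)
E
```

```text
bar (np.float64(0.017569319169341964), np.float64(-0.0029151683301358875), np.float64(0.23022552909645502))
11.8417 [-1.0680055   0.26523027 -0.36906766]
```

View pics/side5.png

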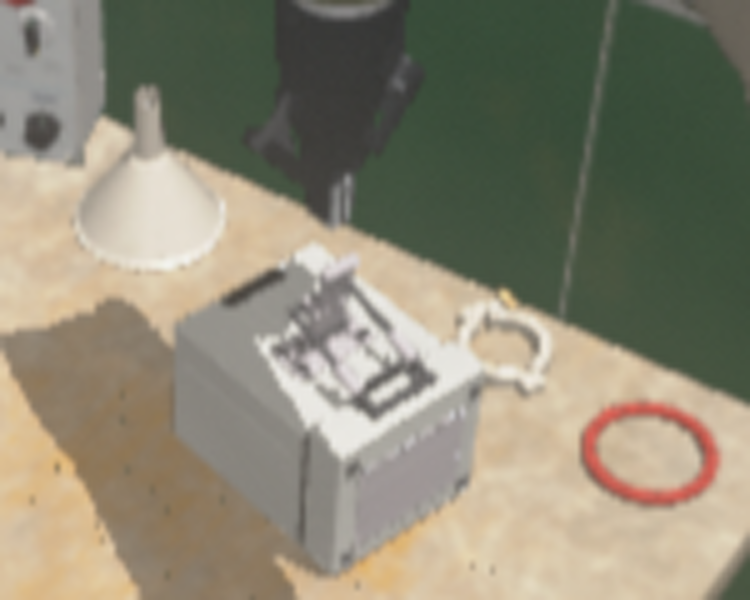

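The loop has fallen with its crossbar outward of the keeper (bar at about (400,390) in the crop, keeper at (385,372)). Next I measure the bar and the handle.

```bash
python3 - <<'E'
from plant import robot
from h import *
s=dict(np.load("side5.npz"))
def hz(u,v,y=0):
    a=ray(s,u,v,.3);b=ray(s,u,v,.1); ya,yb=H(a)[1],H(b)[1]; t=(y-ya)/(yb-ya); return H(a+t*(b-a))
print("handle end",hz(260+340/5,130+268/5)); print("bar mid",H(ray(s,260+404/5,130+390/5,.126)))
print("keeper top",H(ray(s,260+387/5,130+372/5,.138)))
robot.line_to(W(-.012,0,.30),speed=.2)
robot.line_to(W(-.075,0,.30),speed=.2)
t=robot.snapshot("top");crop(t,280,430,150,270,5,"pics/top5.png");np.savez("top5.npz",**t)
E
```

```text
handle end (np.float64(-0.02441072270269485), np.float64(1.825572410680557e-18), np.float64(0.18902640690955047))
bar mid (np.float64(-0.08448234205035479), np.float64(-0.003678412220035667), np.float64(0.1259999999999999))
keeper top (np.float64(-0.07434418113679607), np.float64(0.0023683089268059817), np.float64(0.1379999999999999))
```

View pics/top5.png

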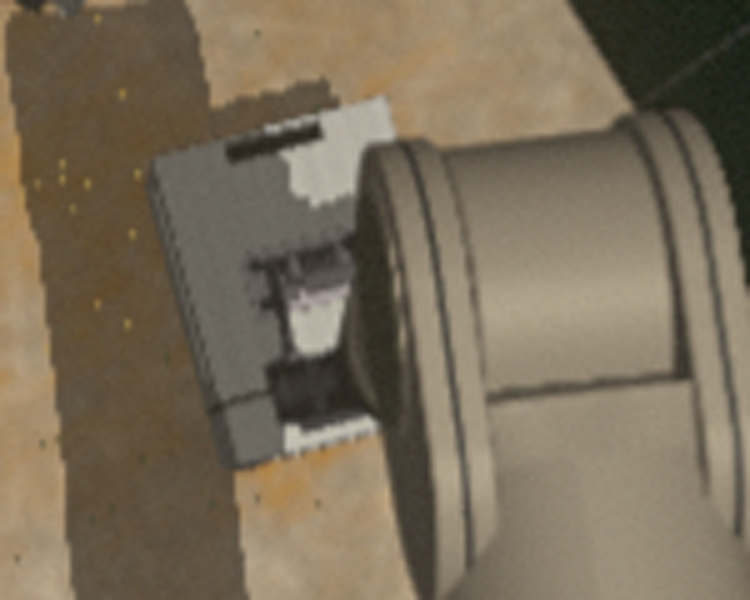

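The bar is 10 mm outward of the keeper and the lever is at about -0.18. Now I press the lever over along an arc.

```bash
python3 - <<'E'
from plant import robot
from h import *
robot.line_to(W(-.075,0,.30),speed=.2)
robot.line_to(W(-.060,0,.178),speed=.2)
for th in [0,.2,.4,.55,.7,.85,1.0,1.1,1.2,1.3,1.4,1.5]:
    u=np.array([np.sin(th),np.cos(th)]); n=np.array([-np.cos(th),np.sin(th)])
    c=np.array([-.013,.126])+.054*u+.0025*n
    r=robot.line_to(W(c[0]-.011,0,c[1]),speed=.08,threshold=25)
    print(th,r,np.round(H(robot.current_tcp_pos()),4),robot.current_force().round(1) if hasattr(robot.current_force(),'round') else robot.current_force())
    if r: break
print(robot.current_t())
s=robot.snapshot("side");crop(s,260,410,130,250,5,"pics/side6.png"); np.savez("side6.npz",**s)
E
```

```text
0 False [-0.0265 -0.0002  0.1802] [-0.6  0.4  0.2]
0.2 False [-1.580e-02 -1.000e-04  1.794e-01] [-0.5 -0.1  0.1]
0.4 False [-0.0054 -0.      0.1765] [ 0.   0.5 -0.7]
0.55 False [0.002  0.     0.1732] [ 0.3  0.7 -1. ]
0.7 False [0.0087 0.     0.1687] [-0.7  0.4 -0.7]
0.85 False [1.480e-02 1.000e-04 1.634e-01] [-1.1  0.6  1.3]
1.0 False [ 0.02   -0.      0.1571] [-0.9  0.3  0.2]
1.1 False [ 2.300e-02 -1.000e-04  1.525e-01] [1.  0.2 0.3]
1.2 False [0.0254 0.     0.1474] [-1.4 -0.4  0.2]
1.3 False [0.0272 0.     0.1424] [ 0.2 -0.2 -0.3]
1.4 False [0.0286 0.     0.1372] [0.7 0.2 0.2]
1.5 False [2.950e-02 1.000e-04 1.319e-01] [-0.1  0.3 -0.6]
17.65
```

View pics/side6.png

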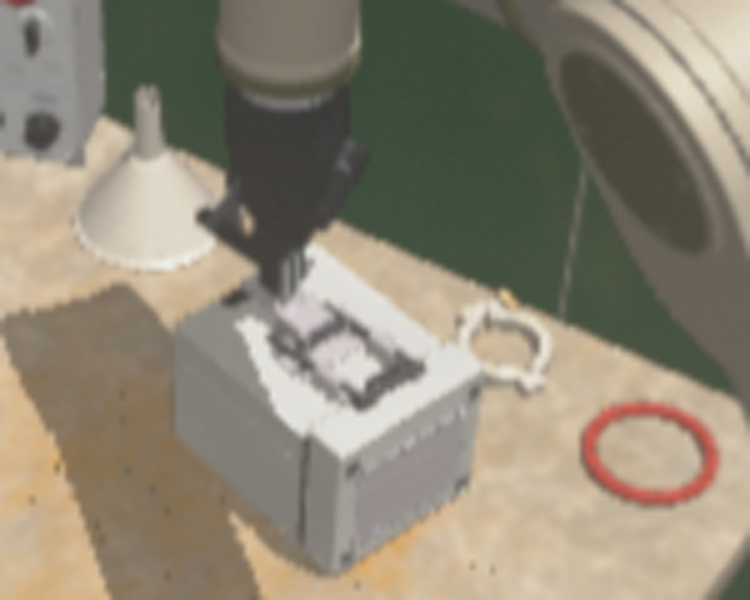

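The handle is down under the fingertip at about (290,297), and the bar has been pulled in to the keeper at about (392,383). I'll press gently to find the stop, then clear and inspect.

```bash
python3 - <<'E'
from plant import robot
from h import *
r=robot.line_to(W(.032,0,.118),speed=.03,threshold=10)
print(r,np.round(H(robot.current_tcp_pos()),4),robot.current_force())
robot.line_to(W(.0295,0,.32),speed=.25)
robot.line_to(W(-.25,.0,.36),speed=.3)
robot.pause(.5)
print(robot.current_t(),robot.current_force())
for n in("side","top"):
    s=robot.snapshot(n); np.savez(f"{n}7.npz",**s); crop(s,*((260,410,130,250) if n=="side" else (280,430,150,270)),5,f"pics/{n}7.png")
E
```

```text
True [ 0.0308 -0.0002  0.1286] [-3.66359026  0.32532274  9.37938928]
20.5917 [ 0.05987024  0.51516551 -0.07124355]
```

View pics/side7.png

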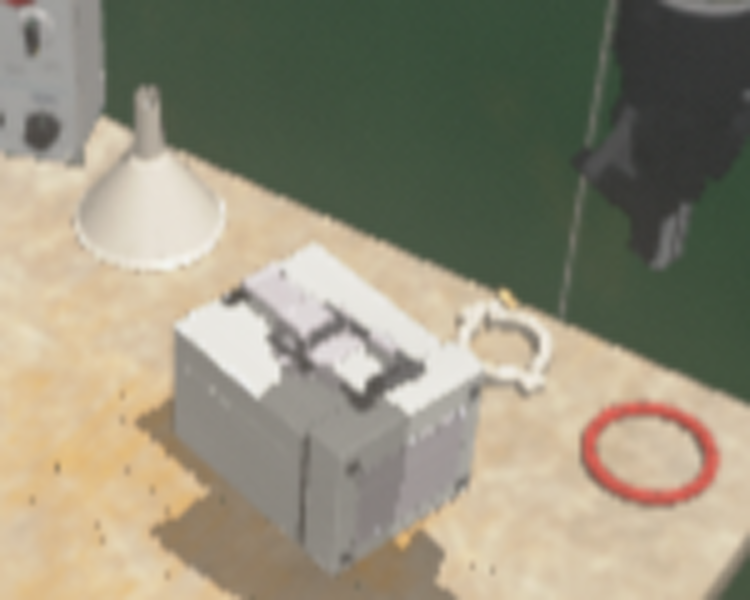

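View pics/top7.png

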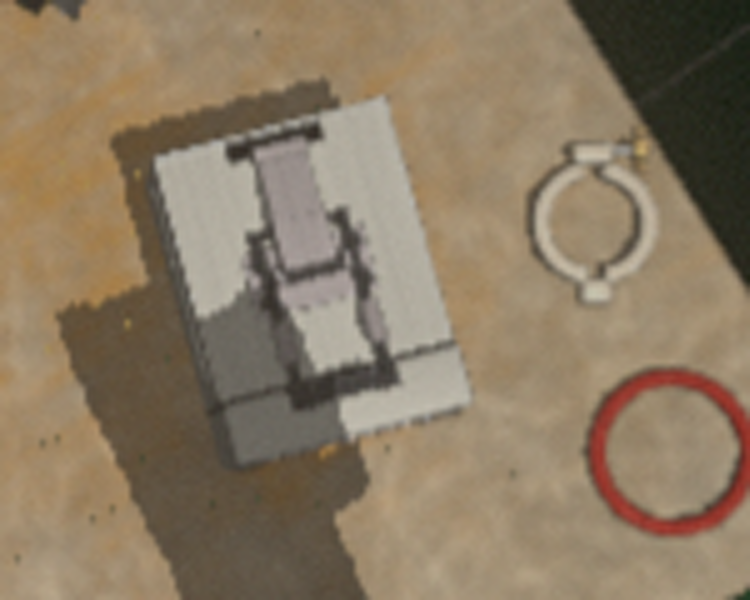

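The handle lies flat at crop (295,195) in the top view and the bar sits in front of the keeper at (347,388). The drawer seam is closed and nothing has sprung back. Last, I check the bar position, the handle depth and the bystanders by number.

```bash
python3 - <<'E'
from h import *
t=dict(np.load("top7.npz")); a=dict(np.load("top0.npz"));P=cloud(t)
print("bar",H(ray(t,280+347/5,150+391/5,.126)))
Hh=(P[...,:2]-C)@np.stack([ex,ey],1)
for x in(.0,.01,.02,.03,.04,.05):
    k=(abs(Hh[...,0]-x)<.004)&(abs(Hh[...,1])<.009)&(P[...,2]<1); print(x,np.median(P[...,2][k]).round(4))
k=(P[...,2]>.115)&(P[...,2]<.15)&(Hh[...,0]<-.06)&(Hh[...,0]>-.2)&(abs(Hh[...,1])<.06)
print("front edge",np.percentile(Hh[...,0][k],2))
d=cv2.absdiff(t["img"],a["img"]).max(2)
for n,(u0,u1,v0,v1) in dict(clamp=(383,415,175,212),gasket=(395,435,220,262),s1=(195,240,210,260),s2=(128,180,200,248)).items():
    print(n,np.mean(d[v0:v1,u0:u1]>40).round(3))
E
```

```text
bar (np.float64(-0.0769635888448078), np.float64(-0.002462742249473497), np.float64(0.1260000000000001))
0.0 0.1303
0.01 0.1299
0.02 0.1285
0.03 0.1277
0.04 0.1275
0.05 0.1305
front edge -0.09667094059050312
clamp 0.0
gasket 0.0
s1 0.0
s2 0.0
```

Every check agrees, so I'm handing in.

```bash
python3 - <<'E'
from plant import robot
print(robot.current_t()); robot.hand_in()
E
```

```text
20.6917
the job is handed in; nothing more can be done
```

I pushed the drawer home, swung the wire loop over so its crossbar dropped in front of the keeper, and pressed the lever over until it lay flat. I handed the job in at 20.7 s with the arm clear; no verdict is reported.

What the last checks showed:
- **Drawer:** it stopped twice at the expected home position, with the finger at -110 and then -109 mm in the housing frame. In the last picture the seam is closed and the front edge is at about -97 mm by depth percentile, against 99 mm nominal, so they agree within the noise.
- **Crossbar:** its middle is at -77 mm and 2.5 mm to one side, against the outer side of the keeper, where about -76 mm was expected.
- **Lever:** the handle lies level at about 128–130 mm above the bench. It met its end stop under a 10 N press and stayed down after release.
- **Bystanders:** the ring clamp, gasket and both sachets show no change between the first and last pictures.

No check failed. The snap showed no clear force peak during the press (readings stayed within about 1.5 N), so the clamping is judged from the flat lever and the bar position.

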